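Put the mixed-up jar lids back on their own jars

TASK

The lids of the four storage jars got mixed up after washing up. Put every lid back on its own jar (round on round, square on square, six-sided on six-sided, oblong on oblong), lying flat, centred and lined up with the jar so that it covers the mouth, handle up. The chopping board is clear if you need somewhere to put a lid meanwhile; leave the jars standing where they are.

Things in the scene. Friction and masses are not known exactly. Their poses are not given: they have to be found in the camera images.
- jar_round: White ceramic storage jar, about 0.8 kg, loose on the worktop, open mouth: body, flat shoulder 22 below the rim, narrower neck, walls 6 thick. Origin: centre of the underside; z up. Lengths in mm. Round: body 124 across, neck 92 outside, rim at height 120.
- jar_oblong: White ceramic storage jar, about 0.8 kg, loose on the worktop, open mouth: body, flat shoulder 22 below the rim, narrower neck, walls 6 thick. Origin: centre of the underside; z up. Lengths in mm. Oblong rectangle: body 140 (along x) by 96 (along y), neck 116 by 72 outside, rim at height 120.
- jar_square: White ceramic storage jar, about 0.8 kg, loose on the worktop, open mouth: body, flat shoulder 22 below the rim, narrower neck, walls 6 thick. Origin: centre of the underside; z up. Lengths in mm. Square: body 114 by 114, neck 88 by 88 outside, sides along x and y, rim at height 100.
- jar_hex: White ceramic storage jar, about 0.8 kg, loose on the worktop, open mouth: body, flat shoulder 22 below the rim, narrower neck, walls 6 thick. Origin: centre of the underside; z up. Lengths in mm. Six-sided: body 116 across flats, neck 88 across flats outside, a flat side facing +x, rim at height 100.
- lid_round: Flat pale wooden lid 10 thick, plain flat underside, just lies on a rim; overhangs its own jar's neck by 4 all round. Round, 100 across. Centred on top and along its x: dark wooden bar handle 44 long, 16 wide, 28 high (top 38 above the underside). About 80 g. Origin: centre of the underside; z up. Starts on a wrong jar. mm.
- lid_oblong: Flat pale wooden lid 10 thick, plain flat underside, just lies on a rim; overhangs its own jar's neck by 4 all round. Oblong, 124 (along x) by 80 (along y). Centred on top and along its x: dark wooden bar handle 44 long, 16 wide, 28 high (top 38 above the underside). About 80 g. Origin: centre of the underside; z up. Starts on a wrong jar. mm.
- lid_square: Flat pale wooden lid 10 thick, plain flat underside, just lies on a rim; overhangs its own jar's neck by 4 all round. Square, 96 by 96, sides along x and y. Centred on top and along its x: dark wooden bar handle 44 long, 16 wide, 28 high (top 38 above the underside). About 80 g. Origin: centre of the underside; z up. Starts on a wrong jar. mm.
- lid_hex: Flat pale wooden lid 10 thick, plain flat underside, just lies on a rim; overhangs its own jar's neck by 4 all round. Six-sided, 96 across flats, a flat side facing +x. Centred on top and along its x: dark wooden bar handle 44 long, 16 wide, 28 high (top 38 above the underside). About 80 g. Origin: centre of the underside; z up. Starts on a wrong jar. mm.
- board: Round wooden chopping board, 170 mm across and 18 mm thick, lying fixed on the worktop among the jars with nothing on it: a free spot to set a lid down. Origin: centre of its underside. (Between the jars stand spice jars, mills and an egg cup up to 120 mm high.)
Mind the look-alikes: they are no part of the job. Leave any grey or orange look-alike of the lid_round alone.

How it is judged (in metres and radians):
At the end, for the whole second after the job is handed in: Every lid lies at rest on the jar of its own shape, handle up: underside within 4 mm of the rim, centre within 10 mm of the jar's axis, level and (square, six-sided, oblong) turned to the jar's outline within 0.2 rad. Jars upright, within 30 mm of where they began (horizontal distance between lid_round and jar_round below 0.01 m and z of lid_round in the frame of jar_round between 0.116 and 0.124 m and angle between each of lid_round, jar_round, lid_oblong, jar_oblong, lid_square, jar_square, lid_hex, jar_hex's own z axis and vertical below 0.06 rad and linear speed of each of lid_round, lid_oblong, lid_square, lid_hex below 0.02 m/s and horizontal distance between lid_oblong and jar_oblong below 0.01 m and z of lid_oblong in the frame of jar_oblong between 0.116 and 0.124 m and angle between the x axis of lid_oblong and the x axis of jar_oblong, either way round below 0.2 rad and horizontal distance between lid_square and jar_square below 0.01 m and z of lid_square in the frame of jar_square between 0.096 and 0.104 m and (angle between the x axis of lid_square and the x axis of jar_square, either way round below 0.2 rad or angle between the x axis of lid_square and the x axis of jar_square, either way round above 1.3708 rad) and horizontal distance between lid_hex and jar_hex below 0.01 m and z of lid_hex in the frame of jar_hex between 0.096 and 0.104 m and (angle between the x axis of lid_hex and the x axis of jar_hex, either way round below 0.2 rad or angle between the x axis of lid_hex and the x axis of jar_hex, either way round between 0.8472 and 1.2472 rad)); the robot touches nothing.
It fails at once if the round jar is pushed more than 30 mm from where it stood (distance of jar_round from where it was at the start of the episode above 0.03 m).
It fails at once if the oblong jar is pushed more than 30 mm from where it stood (distance of jar_oblong from where it was at the start of the episode above 0.03 m).
It fails at once if the square jar is pushed more than 30 mm from where it stood (distance of jar_square from where it was at the start of the episode above 0.03 m).
It fails at once if the hex jar is pushed more than 30 mm from where it stood (distance of jar_hex from where it was at the start of the episode above 0.03 m).
It also fails if it takes over 136 s, if anything falls off the work surface, if the arm or the gripper's body presses on something with over 40 N, if the wrist force passes 120 N, or if a joint passes its speed limit or range.

ROBOT

A 6-joint arm with a two-finger parallel gripper is mounted at the origin on the work surface. World frame = base frame: x ahead of the robot, y to its left, z up, the work surface at z = 0. Lengths are in mm, angles in rad, forces in N, time in s.
With the tool pointing down it reaches from about 400 to 925 mm from the base axis. Payload 12.5 kg.
Tool frame: the origin (TCP) lies on the mounting face of the last link; the fingertips stand 190 mm ahead of it and the grasp point (between the pads) lies 171 mm ahead of it; z points along the fingers, y is the line along which they close (so a half turn about z gives the same grasp; the last joint's range is limited). The gripper opens to 95 mm and grips with 3 to 60 N. Pads are 20 mm wide; open, the fingers measure 119 mm over their backs; the gripper's body (75 mm by 180 mm) begins 59 mm behind the grasp point.
Start: joints at [1.157, 0.491, 1.559, -0, 1.092, -0.106], TCP at [189.328, 595.634, 404.761] pointing down, gripper open.
Joint ranges: [-3.1, 3.1], [-0.84, 2.19], [0.05, 2.79], [-1.13, 4.28], [0.06, 2.93], [-2.69, 2.69]. Speed limits (rad/s): [2.22, 2.22, 2.79, 3.14, 3.14, 3.14].

INTERFACE

Orientations are given as [roll, pitch, yaw] about the fixed x, y, z axes, in that order (R = Rz(yaw) Ry(pitch) Rx(roll)).
In Python, from cell import * gives the robot as it stands.
- The arm moves only by the tool arm_command, never from a script. Its argument "rows" is a list that holds one entry, the list of rows, each a list of 7 numbers: the shift along the tool's x, y, z normalised to -1 to 1, where 1 is 0.15 m, then the turn, a rotation vector about the tool's x, y, z normalised to -1 to 1, where 1 is 360 degrees, then the opening, from -1 (shut) to 1 (fully open). A call has 1 to 10 rows; each row is the pose to reach, as a shift and turn from the pose commanded when the call began, along the tool's axes at that moment, turning the shorter way round; what a row does not reach only later rows make up. A row lasts 1/12 s, in which the tool goes at most 41.7 mm and 7.16 degrees, less where a joint would pass 70% of its speed; a pose out of reach is approached as far as the arm can. A call with a number of a shift or a turn outside -1 to 1 is refused whole. A call with a gripper value outside its range is refused whole. The fingers move at their own pace and stop on an object; the grip force is fixed at half the most. Time passes only in rows, so rows that repeat a pose let the fingers close. It gives the time, the measured TCP pose, the force, the opening and the grip force at its end, in the units of the state.
- state(): the state, without advancing time (a new reading comes with each control period).
- read_camera(name): name is "side" or "top" or "wrist"; returns (picture, depth): 384x512x3 uint8, red, green, blue; 384x512 float32, mm along the optical axis (not along the pixel's ray), 0 where there is no reading.
- get_calibration(name): a dict with "camera_matrix" (3x3 intrinsics, pixels), "position" and "orientation" of the camera in the world; the wrist camera has in their place "hand_eye" (4x4, takes a point from camera to tool coordinates, whose origin is the TCP and whose axes are the flange's). Camera axes: x right, y up, looking along -z (the intrinsics and any distortion apply to the point x, -y, -z); pixel columns grow to the right and rows downward; lengths in mm; the calibration is good to about 2 mm. A picture is of the moment at which its call begins: read the wrist's pose just before it. get_calibration takes no time and is no camera call.
- job_done(): hands the job in; it is judged then, once.
The state is a dict: "t": time; "joints": joint angles; "qvel": joint speeds; "tau": joint torques, N m; "eef_pos": TCP position; "tcp_rot": TCP orientation; "ft_force": force on the tool from outside, world axes, zero at the start; "moment": the same for the moment, N m; "opening": opening from 0.0 (shut) to 1.0 (fully open); "grip_force": force on a finger pad.
Only numpy, scipy, OpenCV 4.12 (cv2) and the standard library are available. Lean on these libraries where they do the work, as an engineer would, in place of code of your own. Each camera call takes 0.05 s, during which the arm holds its last target. There are 200 camera calls.

## Working session

There is one attempt and no reset: what is moved stays moved. The work goes in short steps, Python scripts to look and compute and a tool call to move; the robot and the scene stay as the last step left them, time stands still between calls to the robot, and variables do not carry over. Pictures are saved under pics/ and viewed, at most 14 in all, crops included, and the job is handed in when it is done.

Besides the shell and the picture viewer there is one more tool, called as a command line: name --argument value ..., lists and objects as JSON in quotes. arm_command: Moves the arm, as the interface text tells. Its arguments: {"type":"object","properties":{"rows":{"type":"array","items":{"type":"array","items":{"type":"array","items":{"type":"number","minimum":-1,"maximum":1}}}}},"required":["rows"]}

```bash
mkdir -p pics; python3 - <<'E'
from cell import *
import cv2,numpy as np
s=state(); print(s)
for n in ["top","side"]:
    c,d=read_camera(n); cv2.imwrite(f"pics/{n}0.png",cv2.resize(c[:,:,::-1],(800,600),interpolation=cv2.INTER_CUBIC)); np.savez(f"{n}0.npz",c=c,d=d)
    print(n,get_calibration(n))
print(get_calibration("wrist"))
E
```

```text
{'t': 0.0, 'joints': array([ 1.15737462e+00,  4.91575724e-01,  1.55940920e+00,  1.69223153e-05,
        1.09167692e+00, -1.05619664e-01]), 'qvel': array([-1.38336347e-03, -1.68327562e-05, -6.22860794e-04,  3.35168029e-04,
       -2.66713076e-04, -1.39616634e-04]), 'tau': array([-3.15462159e-03, -6.12637925e+01, -2.58177906e+01,  6.90663094e-02,
        4.82232857e-02, -9.61825572e-05]), 'eef_pos': array([189.33565901, 595.61558571, 404.16544868]), 'tcp_rot': array([-3.14053100e+00, -1.27643171e-04,  2.83378273e+00]), 'ft_force': array([ 0.47941235, -0.87276575,  0.20309999]), 'moment': array([ 0.01912876, -0.01917265,  0.03740305]), 'grip_force': 0.0, 'opening': 1.0007115995409812}
top {'camera_matrix': array([[487.14738791,   0.        , 243.21766081],
       [  0.        , 487.14738791, 192.91591182],
       [  0.        ,   0.        ,   1.        ]]), 'position': array([ 198.39920943,   89.56553625, 1283.11989079]), 'orientation': array([ 0.21757414, -0.00502062, -1.61057674])}
side {'camera_matrix': array([[442.25951481,   0.        , 252.71075288],
       [  0.        , 442.25951481, 196.21788732],
       [  0.        ,   0.        ,   1.        ]]), 'position': array([ 331.37764401, -956.65967273,  756.3694464 ]), 'orientation': array([ 1.02486403e+00, -4.10807254e-04, -1.25681485e-01])}
{'camera_matrix': array([[342.62887767,   0.        , 256.92110242],
       [  0.        , 342.62887767, 189.52374611],
       [  0.        ,   0.        ,   1.        ]]), 'hand_eye': array([[ 8.33794322e-04,  9.62025230e-01,  2.72959266e-01,
         7.58812923e+01],
       [ 9.99999100e-01, -1.08909608e-03,  7.83795829e-04,
         3.48786718e-01],
       [ 1.05131023e-03,  2.72958367e-01, -9.62025272e-01,
         2.02302969e+01],
       [ 0.00000000e+00,  0.00000000e+00,  0.00000000e+00,
         1.00000000e+00]])}
```

View pics/top0.png

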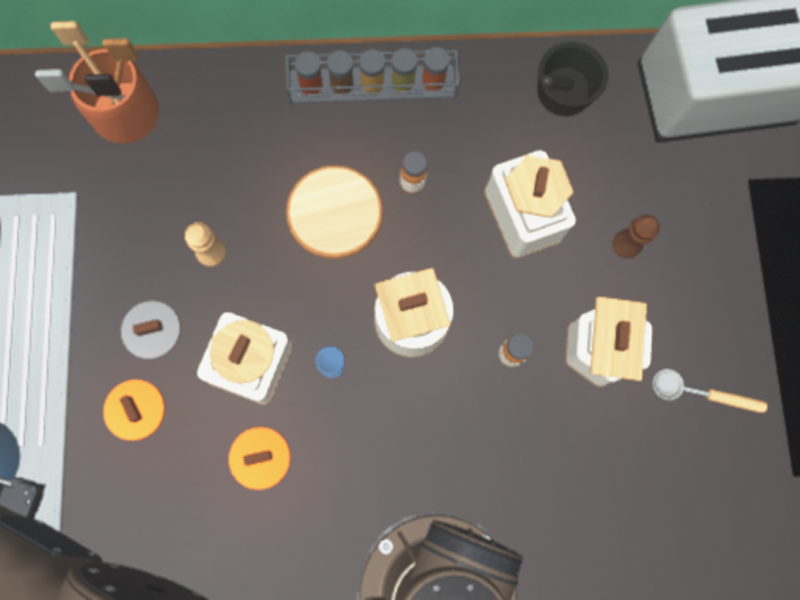

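View pics/side0.png

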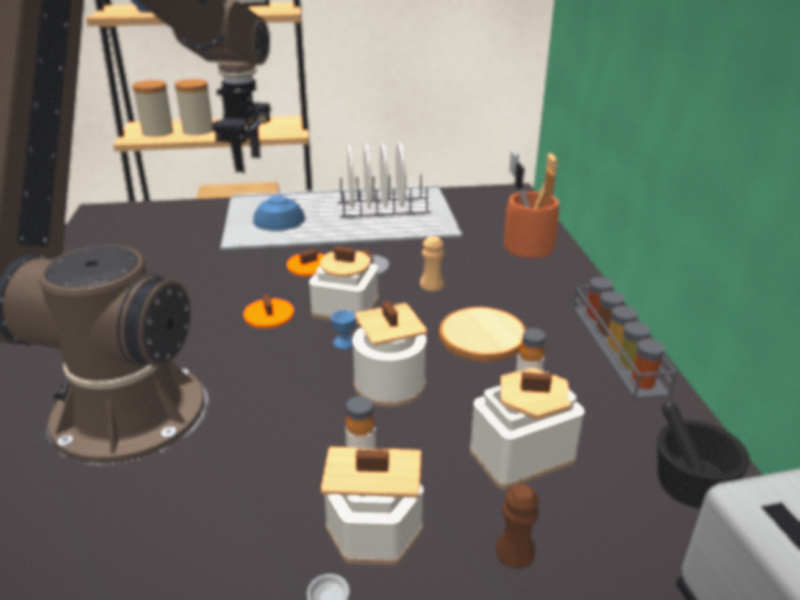

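Top view: the lids on jars are round on the square jar (240,350), square on the round jar (413,303), six-sided on the oblong jar (540,185) and oblong on the hex jar (620,340). The board is at (335,210). Candidates for lid_round are wood (240,350), grey (150,328), and orange (133,410) and (259,458). By the description it is the pale wooden one at (240,350). The side view shows the same arrangement, with the lids overhanging but level.

```bash
cat > h.py <<'E'
from cell import *
import cv2, numpy as np
from scipy.spatial.transform import Rotation as Rn
def tool(s):
    T=np.eye(4); T[:3,:3]=Rn.from_euler('xyz',s["tcp_rot"]).as_matrix(); T[:3,3]=s["eef_pos"]; return T
def shot(n):
    s=state(); c,d=read_camera(n); k=get_calibration(n)
    if n=="wrist": T=tool(s)@k["hand_eye"]
    else:
        T=np.eye(4); T[:3,:3]=Rn.from_euler('xyz',k["orientation"]).as_matrix(); T[:3,3]=k["position"]
    return c,d,k["camera_matrix"],T
def rays(uv,K,T):
    uv=np.atleast_2d(uv).astype(float)
    v=np.c_[(uv[:,0]-K[0,2])/K[0,0],-(uv[:,1]-K[1,2])/K[1,1],-np.ones(len(uv))]
    return v@T[:3,:3].T
def plane(uv,z,K,T):
    r=rays(uv,K,T); return T[:3,3]+r*((z-T[2,3])/r[:,2])[:,None]
def cloud(d,K,T):
    v,u=np.mgrid[:384,:512]; r=rays(np.c_[u.ravel(),v.ravel()],K,T)
    P=T[:3,3]+r*d.ravel()[:,None]; P[d.ravel()<=0]=np.nan
    return P.reshape(384,512,3)
def pxof(p,K,T):
    q=T[:3,:3].T@(np.asarray(p)-T[:3,3]); return np.array([K[0,2]-K[0,0]*q[0]/q[2],K[1,2]+K[1,1]*q[1]/q[2]])
def handles(c):
    hsv=cv2.cvtColor(c,cv2.COLOR_RGB2HSV); h,s,v=[hsv[...,i].astype(int) for i in range(3)]
    m=((h<14)|(h>172))&(s>70)&(v<135)&(v>25)
    n,l,st,ce=cv2.connectedComponentsWithStats(m.astype(np.uint8))
    return [(ce[i],st[i,4],l==i) for i in range(1,n) if st[i,4]>40]
def meet(a,Ka,Ta,b,Kb,Tb):
    r1=rays(a,Ka,Ta)[0];r2=rays(b,Kb,Tb)[0];A=np.c_[r1,-r2]
    x=np.linalg.lstsq(A,Tb[:3,3]-Ta[:3,3],rcond=None)[0]
    p,q=Ta[:3,3]+r1*x[0],Tb[:3,3]+r2*x[1]; return (p+q)/2,np.linalg.norm(p-q)
def go(p,yaw,s=None):
    "shift (units of .15 m, tool axes) and z turn (units of 360 deg) to bring the TCP to p, tool down, yaw (mod pi)"
    s=s or state(); T=tool(s); d=T[:3,:3].T@(np.array(p)-T[:3,3])/150
    R=Rn.from_euler('xyz',[np.pi,0,yaw]).as_matrix(); w=Rn.from_matrix(T[:3,:3].T@R).as_rotvec()
    print("shift",d.round(3),"turn",(w/2/np.pi).round(4))
E
python3 - <<'E'
from h import *
c,d,K,T=shot("top"); P=cloud(d,K,T)
for ce,a,m in handles(c):
    q=P[m]; z=np.nanpercentile(q[:,2],75)
    ys,xs=np.nonzero(m); w=plane(np.c_[xs,ys],z,K,T)[:,:2].astype(np.float32)
    r=cv2.minAreaRect(w); u,sv,vt=np.linalg.svd(w-w.mean(0),full_matrices=False)
    print((ce*1.5625).round(),a,"z",z.round(),"xy",w.mean(0).round(),"rect",np.round(r[1]),"yaw",np.arctan2(vt[0,1],vt[0,0]).round(3))
for n,u in dict(board=(335,210),lr=(222,350),ls=(395,320),lh=(520,205),lo=(610,365)).items():
    u=np.round(np.array(u)/1.5625).astype(int); print(n,P[u[1],u[0]].round())
E
```

```text
[613.  33.] 83 z -0.0 xy [ 981. -385.] rect [  6. 160.] yaw 1.574
[536.  35.] 56 z -2.0 xy [ 982. -242.] rect [88.  7.] yaw 1.556
[460.  38.] 47 z -1.0 xy [982. -97.] rect [ 5. 88.] yaw -1.544
[330.  42.] 77 z 1.0 xy [981. 146.] rect [122.   6.] yaw -1.572
[178.  47.] 101 z -1.0 xy [982. 429.] rect [171.  13.] yaw 1.571
[37. 52.] 80 z 1.0 xy [980. 690.] rect [  6. 142.] yaw 1.564
[107.  66.] 186 z 123.0 xy [875. 514.] rect [87. 47.] yaw -2.498
[81. 74.] 119 z 112.0 xy [869. 561.] rect [30. 41.] yaw 2.958
[138. 111.] 750 z 98.0 xy [804. 467.] rect [ 80. 153.] yaw 2.977
[432.  77.] 94 z 58.0 xy [870. -35.] rect [39. 27.] yaw -1.658
[310.  81.] 92 z 58.0 xy [870. 180.] rect [39. 24.] yaw -1.58
[340.  81.] 66 z 57.0 xy [870. 127.] rect [36. 18.] yaw 1.578
[88. 97.] 90 z 69.0 xy [849. 564.] rect [56. 23.] yaw -1.827
[635. 236.] 503 z 109.0 xy [ 550. -342.] rect [45. 87.] yaw 2.236
[147. 327.] 67 z 39.0 xy [444. 460.] rect [15. 40.] yaw 1.798
[619. 337.] 68 z 136.0 xy [ 382. -290.] rect [12. 41.] yaw 3.012
[133. 408.] 55 z 38.0 xy [312. 480.] rect [41. 12.] yaw -2.715
board [646. 145.  15.]
lr [389. 322. 111.]
ls [422.  51. 131.]
lh [ 602. -156.  131.]
lo [ 342. -279.  109.]
```

```bash
python3 - <<'E'
from h import *
go([395,305,404],2.55)
E
```

```text
shift [-1.894 -1.431  0.003] turn [-0.0001  0.      0.0452]
```

arm_command --rows '[[[-0.95,-0.72,0,0,0,0,1],[-0.95,-0.72,0,0,0,0,1],[-0.95,-0.72,0,0,0,0,1],[-0.95,-0.72,0,0,0,0,1],[-0.95,-0.72,0,0,0,0,1],[-0.95,-0.72,0,0,0,0,1]]]'

```text
t: 0.65
eef_pos: [294.0, 447.5, 404.9]
tcp_rot: [-3.141, 0.0, 2.83]
ft_force: [0.3, -0.7, 0.7]
opening: 1.001
grip_force: 0.0
```

arm_command --rows '[[[-0.95,-0.71,0,0,0,0.045,1],[-0.95,-0.71,0,0,0,0.045,1],[-0.95,-0.71,0,0,0,0.045,1],[-0.95,-0.71,0,0,0,0.045,1],[-0.95,-0.71,0,0,0,0.045,1],[-0.95,-0.71,0,0,0,0.045,1],[-0.95,-0.71,0,0,0,0.045,1],[-0.95,-0.71,0,0,0,0.045,1]]]'

```text
t: 1.32
eef_pos: [395.4, 306.1, 404.7]
tcp_rot: [3.141, -0.0, 2.552]
ft_force: [-0.1, 0.8, -0.7]
opening: 0.999
grip_force: 0.0
```

```bash
python3 - <<'E'
from h import *
c,d,K,T=shot("wrist"); P=cloud(d,K,T); print(state()["eef_pos"],T[:3,3].round())
cv2.imwrite("pics/w1.png",c[:,:,::-1])
t=shot("top"); Pt=cloud(t[1],t[2],t[3]); hsv=cv2.cvtColor(t[0],cv2.COLOR_RGB2HSV)
cv2.imwrite("pics/t1.png",cv2.resize(t[0][:,:,::-1],(800,600)))
for u in [(240,350),(413,302),(541,182),(622,336),(260,362)]:
    v=np.round(np.array(u)/1.5625).astype(int); print(u,hsv[v[1],v[0]],Pt[v[1],v[0]].round())
E
```

```text
[395.21805491 306.15018823 404.66920801] [332. 349. 384.]
(240, 350) [13 51 80] [302. 201. 641.]
(413, 302) [ 11 120 142] [445.  25. 158.]
(541, 182) [ 10 117 142] [ 630. -185.  159.]
(622, 336) [ 10 117 139] [ 383. -294.  137.]
(260, 362) [14 46 72] [290. 184. 651.]
```

View pics/w1.png

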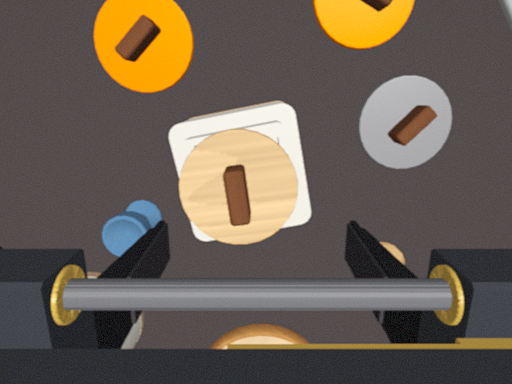

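Close view: pale wooden round lid centred (240,186), handle (236,195), on the square jar. The grey decoy is at (405,122) and the orange ones at (145,40) and (362,5). The choice is confirmed.

```bash
cat >> h.py <<'E'
def hd(c,near,R=30):
    "handle mask nearest a pixel"
    hsv=cv2.cvtColor(c,cv2.COLOR_RGB2HSV).astype(int); h,s,v=hsv[...,0],hsv[...,1],hsv[...,2]
    m=((h<15)|(h>172))&(s>85)&(v<175)
    n,l,st,ce=cv2.connectedComponentsWithStats(m.astype(np.uint8))
    k=[i for i in range(1,n) if st[i,4]>25]; i=min(k,key=lambda i:np.hypot(*(ce[i]-near)))
    return ce[i],l==i
def topface(c,d,K,T,near):
    ce,m=hd(c,near); P=cloud(d,K,T)[m]; z=np.nanpercentile(P[:,2],80)
    q=P[np.abs(P[:,2]-z)<6]; w=q[:,:2]; r=cv2.minAreaRect(w.astype(np.float32)); b=cv2.boxPoints(r)
    e=max(b[1]-b[0],b[2]-b[1],key=np.linalg.norm); yaw=np.arctan2(e[1],e[0])%np.pi
    return np.r_[r[0],z],yaw,r[1],ce
E
python3 - <<'E'
from h import *
w=shot("wrist"); p,y,r,ce=topface(*w,(236,195)); print("wrist",p.round(1),y.round(3),np.round(r),ce.round(1))
f=np.load("top0.npz"); t=shot("top"); K,T=t[2:]
for n,u in dict(r=(240,350),s=(413,303),h=(540,183),o=(622,336)).items():
    p,y,r,ct=topface(f["c"],f["d"],K,T,np.array(u)/1.5625); print(n,p.round(1),y.round(3),np.round(r))
    if n=="r": print("2view",meet(ct,K,T,ce,w[2],w[3]))
P=cloud(f["d"],K,T)
hsv=cv2.cvtColor(f["c"],cv2.COLOR_RGB2HSV)
for n,u in dict(board=(335,210),spice=(413,160),mill=(200,232),cup=(330,362),spice2=(517,345),mill2=(643,228)).items():
    a=np.round(np.array(u)/1.5625).astype(int); print(n,np.nanmedian(P[a[1]-2:a[1]+3,a[0]-2:a[0]+3].reshape(-1,3),axis=0).round())
E
```

```text
wrist [387.8 293.  138.2] 2.685 [15. 43.] [236.9 194.9]
r [386.9 292.2 139.6] 2.67 [15. 41.]
2view (array([387.25465655, 292.91488453, 128.561021  ]), np.float64(0.602787496648492))
s [447.   24.9 158.9] 1.835 [14. 41.]
h [ 634.5 -187.1  158.9] 2.898 [13. 41.]
o [ 385.4 -296.5  138.3] 2.996 [15. 40.]
board [645. 145.  19.]
spice [701.  10.  95.]
mill [582. 358. 116.]
cup [371. 158.  55.]
spice2 [ 381. -141.   95.]
mill2 [ 561. -356.  112.]
```

```bash
python3 - <<'E'
from h import *
go([387.8,293,302.5],2.68)
E
```

```text
shift [-0.006 -0.099  0.681] turn [ 0.     -0.     -0.0202]
```

arm_command --rows '[[[-0.006,-0.1,0.3,0,0,-0.02,1],[-0.006,-0.1,0.3,0,0,-0.02,1],[-0.006,-0.1,0.5,0,0,-0.02,1],[-0.006,-0.1,0.6,0,0,-0.02,1],[-0.006,-0.1,0.68,0,0,-0.02,1],[-0.006,-0.1,0.68,0,0,-0.02,1],[-0.006,-0.1,0.68,0,0,-0.02,1]]]'

```text
t: 2.1
eef_pos: [388.5, 292.4, 303.0]
tcp_rot: [-3.141, -0.001, 2.675]
ft_force: [-0.5, -0.5, 0.0]
opening: 1.002
grip_force: 0.0
```

arm_command --rows '[[[0,0,0,0,0,0,-1],[0,0,0,0,0,0,-1],[0,0,0,0,0,0,-1],[0,0,0,0,0,0,-1],[0,0,0,0,0,0,-1],[0,0,0,0,0,0,-1],[0,0,0,0,0,0,-1],[0,0,0,0,0,0,-1],[0,0,0,0,0,0,-1],[0,0,0,0,0,0,-1]]]'

```text
t: 2.93
eef_pos: [388.4, 291.9, 302.7]
tcp_rot: [3.142, -0.0, 2.677]
ft_force: [-0.8, -0.4, 0.4]
opening: 0.355
grip_force: 0.0
```

arm_command --rows '[[[0,0,0,0,0,0,-1],[0,0,0,0,0,0,-1],[0,0,0,0,0,0,-1],[0,0,0,0,0,0,-1],[0,0,0,0,0,0,-1],[0,0,0,0,0,0,-1],[0,0,-0.1,0,0,0,-1],[0,0,-0.3,0,0,0,-1],[0,0,-0.5,0,0,0,-1],[0,0,-0.5,0,0,0,-1]]]'

```text
t: 3.77
eef_pos: [388.7, 292.2, 382.1]
tcp_rot: [3.136, 0.004, 2.677]
ft_force: [0.1, 0.1, -0.6]
opening: 0.165
grip_force: 30.0
```

arm_command --rows '[[[-0.2,-0.01,0,0,0,0,-1],[-0.45,-0.03,0,0,0,0,-1],[-0.7,-0.04,0,0,0,0,-1],[-0.99,-0.06,0,0,0,0,-1],[-0.99,-0.06,0,0,0,0,-1]]]'

```text
t: 4.18
eef_pos: [521.5, 214.4, 377.0]
tcp_rot: [3.141, 0.002, 2.674]
ft_force: [-1.1, 0.1, -2.4]
opening: 0.168
grip_force: 30.0
```

arm_command --rows '[[[-0.25,-0.01,0,0,0,0,-1],[-0.5,-0.03,0,0,0,0,-1],[-0.75,-0.04,0,0,0,0,-1],[-0.98,-0.06,0,0,0,0,-1],[-0.98,-0.06,0.2,0,0,0,-1],[-0.98,-0.06,0.4,0,0,0,-1],[-0.98,-0.06,0.6,0,0,0,-1],[-0.98,-0.06,0.8,0,0,0,-1],[-0.98,-0.06,0.8,0,0,0,-1],[-0.98,-0.06,0.8,0,0,0,-1]]]'

```text
t: 5.02
eef_pos: [644.3, 143.3, 256.5]
tcp_rot: [-3.14, -0.003, 2.677]
ft_force: [1.2, 0.1, -0.5]
opening: 0.168
grip_force: 30.0
```

```bash
python3 - <<'E'
from h import *
go([645,145,222.3],2.677); s=state(); print(s["eef_pos"],s["grip_force"])
t=shot("top"); cv2.imwrite("pics/t2.png",cv2.resize(t[0][:,:,::-1],(800,600)))
np.savez("top2.npz",c=t[0],d=t[1])
E
```

```text
shift [0.    0.012 0.228] turn [-0.0003 -0.0004 -0.    ]
[644.33555973 143.34386406 256.48491324] 29.991894364356995
```

View pics/t2.png

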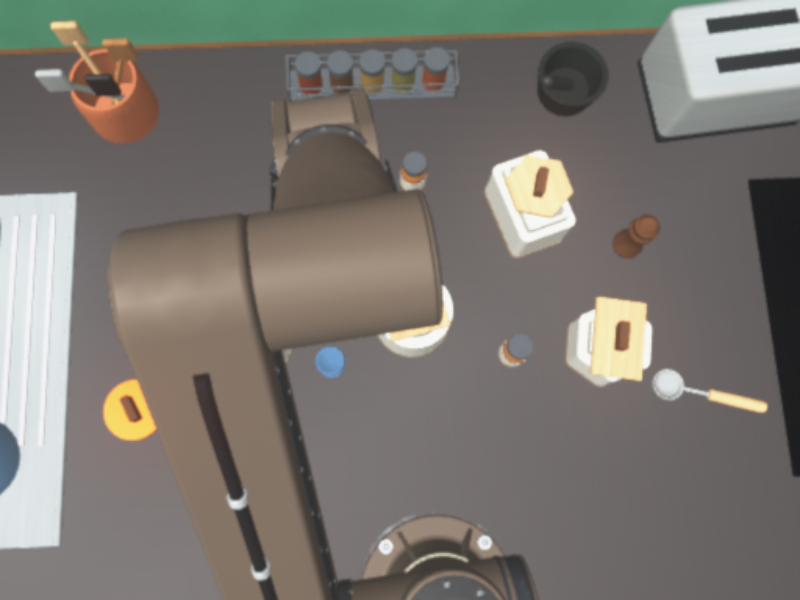

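The arm covers the board and the square jar in this view. The other three jars are unchanged. I'll lower the lid, release it and rise.

arm_command --rows '[[[0,0.01,0.12,0,0,0,-1],[0,0.01,0.18,0,0,0,-1],[0,0.01,0.23,0,0,0,-1],[0,0.01,0.23,0,0,0,-1],[0,0.01,0.23,0,0,0,0],[0,0.01,0.23,0,0,0,0],[0,0.01,0.23,0,0,0,0],[0,0.01,0.23,0,0,0,0],[0,0.01,0.23,0,0,0,0],[0,0.01,0.23,0,0,0,0]]]'

```text
t: 5.9
eef_pos: [645.1, 144.7, 223.5]
tcp_rot: [3.141, 0.0, 2.677]
ft_force: [-0.3, 0.7, 0.1]
opening: 0.485
grip_force: 0.0
```

arm_command --rows '[[[0,0,-0.1,0,0,0,0.3],[0,0,-0.3,0,0,0,1],[0,0,-0.55,0,0,0,1],[0,0,-0.8,0,0,0,1],[0,0,-1,0,0,0,1],[0,0,-1,0,0,0,1]]]'

```text
t: 6.4
eef_pos: [645.4, 144.8, 380.1]
tcp_rot: [3.136, 0.008, 2.677]
ft_force: [0.0, 0.3, 1.6]
opening: 0.864
grip_force: 0.0
```

```bash
python3 - <<'E'
from h import *
s=state(); print(s["eef_pos"],s["grip_force"],s["opening"])
w=shot("wrist"); cv2.imwrite("pics/w2.png",w[0][:,:,::-1]); p,y,r,ce=topface(*w,(256,240)); print(p.round(1),y,r,ce)
go([505,0,400],1.835); go([447,25,400],1.835)
E
```

```text
[645.43545546 144.82710948 380.06029926] 0.0 0.8642782427435489
[668.2  67.7  17.7] 0.27833444 (58.26411437988281, 7.057384014129639) [198.91525424 217.30508475]
shift [ 0.401 -1.281 -0.161] turn [0.0009 0.0005 0.134 ]
shift [ 0.822 -1.305 -0.163] turn [0.0009 0.0005 0.134 ]
```

View pics/w2.png

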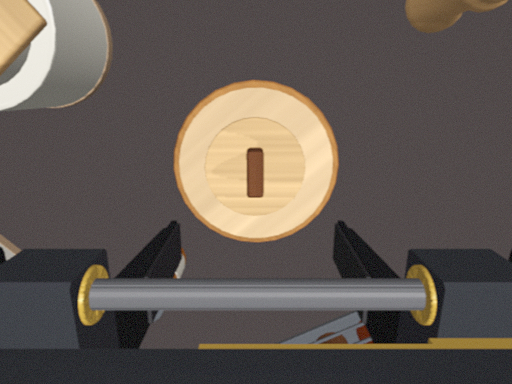

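The round lid lies on the board, handle at (255,172). Next is the square lid.

arm_command --rows '[[[0.41,-0.65,-0.15,0,0,0.134,1],[0.41,-0.65,-0.15,0,0,0.134,1],[0.41,-0.65,-0.15,0,0,0.134,1],[0.82,-0.98,-0.15,0,0,0.134,1],[0.82,-0.98,-0.15,0,0,0.134,1],[0.82,-0.98,-0.15,0,0,0.134,1],[0.82,-0.98,-0.15,0,0,0.134,1],[0.82,-0.98,-0.15,0,0,0.134,1],[0.82,-0.98,-0.15,0,0,0.134,1]]]'

```text
t: 7.2
eef_pos: [469.2, 68.4, 395.1]
tcp_rot: [-3.141, -0.0, 1.838]
ft_force: [-0.5, -1.1, -1.4]
opening: 1.0
grip_force: 0.0
```

```bash
python3 - <<'E'
from h import *
s=state(); print(s["eef_pos"],s["tcp_rot"])
w=shot("wrist"); t=shot("top"); cv2.imwrite("pics/x3.png",np.hstack([w[0],t[0]])[:,:,::-1][:, :]); 
im=np.vstack([w[0][:300],t[0][:300]])[:,:,::-1]; cv2.imwrite("pics/x3.png",im)
p,y,r,ce=topface(*w,pxof([447,25,158.9],*w[2:])); print(p.round(1),y,r,ce)
f=np.load("top0.npz"); ct=hd(f["c"],np.array((413,303))/1.5625)[0]; print(meet(ct,t[2],t[3],ce,w[2],w[3]))
go([p[0],p[1],p[2]+165],y)
E
```

```text
[469.23446481  68.42908724 395.11079061] [-3.14065637e+00 -3.22223551e-04  1.83785592e+00]
[447.9  28.  158.2] 1.8152504 (14.96891975402832, 36.11219024658203) [212.36687797 249.66085578]
(array([448.04800071,  24.73155032, 141.96939796]), np.float64(1.1824695985011908))
shift [-0.223 -0.209  0.48 ] turn [-0.0001 -0.      0.0036]
```

View pics/x3.png

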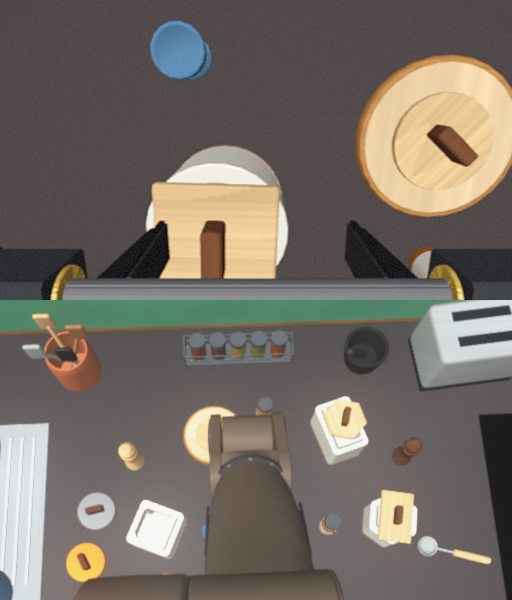

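Wrist view (upper half): the square lid's handle at (212,250) is partly hidden by the gripper bar, so its centre comes from the top view. The top view (lower half) shows the square jar open at (157,228) raw.

```bash
cat >> h.py <<'E'
def rim(c,d,K,T,xy,z,R=90,tol=9):
    "outline of white points near height z around xy: centre, size, angle"
    P=cloud(d,K,T); m=(np.abs(P[...,2]-z)<tol)&(np.hypot(P[...,0]-xy[0],P[...,1]-xy[1])<R)&(c.min(2)>120)
    ys,xs=np.nonzero(m); w=plane(np.c_[xs,ys],z,K,T)[:,:2].astype(np.float32); r=cv2.minAreaRect(w)
    cc,rr=cv2.minEnclosingCircle(w); b=cv2.boxPoints(r); e=max(b[1]-b[0],b[2]-b[1],key=np.linalg.norm)
    return np.round(r[0],1),np.round(r[1],1),np.round(np.arctan2(e[1],e[0])%np.pi,3),np.round(cc,1),round(rr,1),len(w),np.median(P[m][:,2])
E
python3 - <<'E'
from h import *
t=shot("top"); print("rim",rim(*t,(390,295),100)); print("shoulder",rim(*t,(390,295),78)); 
go([447.5,25.2,322.7],1.825)
E
```

```text
rim (array([385.5, 294.9]), array([90.4, 88.3]), np.float32(1.172), array([385.9, 295.7]), 60.0, 404, np.float64(100.02556800366528))
shoulder (array([385.7, 295.4]), array([115.6, 114.1]), np.float32(1.171), array([385.7, 296.1]), 75.4, 817, np.float64(78.47450547034714))
shift [-0.24  -0.217  0.483] turn [-0.0001 -0.      0.002 ]
```

arm_command --rows '[[[-0.24,-0.217,0.1,0,0,0.002,1],[-0.24,-0.217,0.2,0,0,0.002,1],[-0.24,-0.217,0.35,0,0,0.002,1],[-0.24,-0.217,0.483,0,0,0.002,1],[-0.24,-0.217,0.483,0,0,0.002,1],[-0.24,-0.217,0.483,0,0,0.002,1],[-0.24,-0.217,0.483,0,0,0.002,-1],[-0.24,-0.217,0.483,0,0,0.002,-1],[-0.24,-0.217,0.483,0,0,0.002,-1],[-0.24,-0.217,0.483,0,0,0.002,-1]]]'

```text
t: 8.18
eef_pos: [447.2, 25.3, 323.9]
tcp_rot: [3.141, 0.0, 1.823]
ft_force: [0.8, 0.7, 1.0]
opening: 0.776
grip_force: 0.0
```

arm_command --rows '[[[0,0,0,0,0,0,-1],[0,0,0,0,0,0,-1],[0,0,0,0,0,0,-1],[0,0,0,0,0,0,-1],[0,0,0,0,0,0,-1],[0,0,0,0,0,0,-1],[0,0,0,0,0,0,-1],[0,0,0,0,0,0,-1],[0,0,0,0,0,0,-1],[0,0,0,0,0,0,-1]]]'

```text
t: 9.02
eef_pos: [447.2, 25.2, 323.3]
tcp_rot: [-3.142, -0.0, 1.822]
ft_force: [-0.6, -0.7, -1.6]
opening: 0.165
grip_force: 30.0
```

arm_command --rows '[[[0,0,0,0,0,0,-1],[0,0,0,0,0,0,-1],[0,0,-0.1,0,0,0,-1],[0,0,-0.25,0,0,0,-1],[0,0,-0.4,0,0,0,-1],[0,0,-0.5,0,0,0,-1],[0,0,-0.5,0,0,0,-1],[0,0,-0.5,0,0,0,-1]]]'

```text
t: 9.68
eef_pos: [447.0, 25.2, 398.5]
tcp_rot: [3.14, 0.0, 1.822]
ft_force: [0.2, -0.1, -1.9]
opening: 0.164
grip_force: 30.0
```

```bash
python3 - <<'E'
from h import *
s=state(); print(s["eef_pos"],s["tcp_rot"],s["grip_force"])
go([385.7,295.1,380],1.172)
E
```

```text
[447.0175228   25.22402083 398.45636951] [3.14035736e+00 3.51652249e-04 1.82222910e+00] 29.98021513223648
shift [1.844 0.052 0.122] turn [ 0.0002 -0.      0.1035]
```

arm_command --rows '[[[0.15,0,0,0,0,0,-1],[0.4,0.01,0,0,0,0,-1],[0.65,0.02,0,0,0,0,-1],[0.92,0.03,0,0,0,0,-1],[0.92,0.03,0,0,0,0,-1]]]'

```text
t: 10.1
eef_pos: [415.5, 164.5, 397.1]
tcp_rot: [-3.14, -0.001, 1.827]
ft_force: [-0.3, -0.8, -1.9]
opening: 0.168
grip_force: 30.0
```

arm_command --rows '[[[0.25,0.01,0,0,0,0.02,-1],[0.5,0.02,0,0,0,0.04,-1],[0.75,0.02,0,0,0,0.06,-1],[0.92,0.02,0,0,0,0.08,-1],[0.92,0.02,0,0,0,0.1035,-1],[0.92,0.02,0.2,0,0,0.1035,-1],[0.92,0.02,0.4,0,0,0.1035,-1],[0.92,0.02,0.4,0,0,0.1035,-1],[0.92,0.02,0.4,0,0,0.1035,-1]]]'

```text
t: 10.85
eef_pos: [385.9, 294.2, 337.0]
tcp_rot: [-3.139, 0.003, 1.173]
ft_force: [0.8, 0.5, 0.5]
opening: 0.166
grip_force: 30.0
```

```bash
python3 - <<'E'
from h import *
s=state(); print(s["eef_pos"],s["tcp_rot"],s["grip_force"])
go([385.7,295.1,304],1.172)
E
```

```text
[385.87791273 294.21258003 337.02086075] [-3.13897073  0.00338852  1.17250048] 29.980343878269196
shift [ 0.006 -0.003  0.22 ] turn [-0.0004  0.0005  0.0001]
```

arm_command --rows '[[[0.006,0,0.1,0,0,0,-1],[0.006,0,0.17,0,0,0,-1],[0.006,0,0.22,0,0,0,-1],[0.006,0,0.22,0,0,0,-1],[0.006,0,0.22,0,0,0,-1],[0.006,0,0.22,0,0,0,0],[0.006,0,0.22,0,0,0,0],[0.006,0,0.22,0,0,0,0],[0.006,0,0.22,0,0,0,0],[0.006,0,0.22,0,0,0,0]]]'

```text
t: 11.68
eef_pos: [386.1, 295.2, 305.6]
tcp_rot: [3.141, -0.0, 1.172]
ft_force: [-0.6, -0.8, 0.6]
opening: 0.456
grip_force: 0.0
```

arm_command --rows '[[[0,0,0,0,0,0,0.5],[0,0,-0.1,0,0,0,0.5],[0,0,-0.3,0,0,0,1],[0,0,-0.5,0,0,0,1],[0,0,-0.7,0,0,0,1],[0,0,-0.7,0,0,0,1]]]'

```text
t: 12.18
eef_pos: [386.4, 295.4, 415.2]
tcp_rot: [3.137, -0.006, 1.172]
ft_force: [-0.1, 0.1, 0.0]
opening: 0.858
grip_force: 0.0
```

```bash
python3 - <<'E'
from h import *
s=state(); print(s["eef_pos"],s["tcp_rot"],s["grip_force"])
w=shot("wrist"); t=shot("top")
im=np.vstack([w[0][:300],t[0][:300]])[:,:,::-1]; cv2.imwrite("pics/x4.png",im)
p,y,r,ce=topface(*w,pxof([386,294,138],*w[2:])); print(p.round(1),y,r,ce)
print("round",rim(*t,(447,25),120),rim(*t,(447,25),98))
go([645,145,380],2.677)
E
```

```text
[386.435549   295.44319178 415.16462165] [ 3.1369605  -0.00621415  1.17202109] 0.0
[387.1 294.7 138.2] 1.1776739 (42.62275314331055, 14.211103439331055) [255.48313492 194.1984127 ]
round (array([445.7,  19.4]), array([90.5, 89.9]), np.float32(1.532), array([445.9,  19.9]), 46.4, 310, np.float64(119.4378403499968)) (array([445.6,  19.4]), array([119.6, 122. ]), np.float32(3.103), array([446.1,  19.8]), 62.2, 846, np.float64(97.9717354098459))
shift [-0.252  1.98   0.209] turn [ 4.000e-04 -1.000e-04 -2.395e-01]
```

View pics/x4.png

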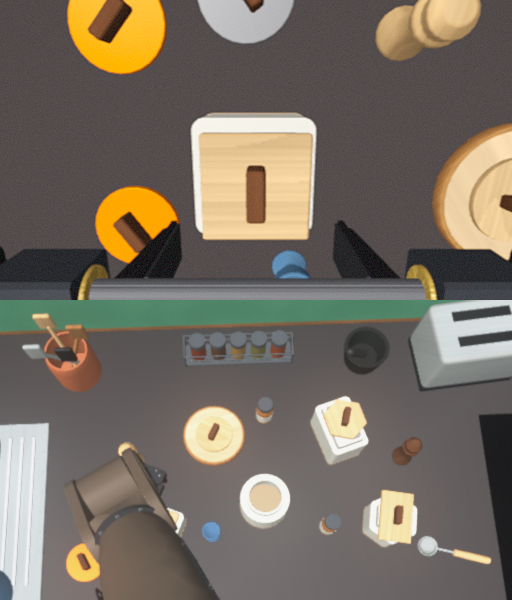

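The square lid sits on the square jar, handle at (255,194) in the wrist half, aligned. In the top half the round lid is on the board at (213,432) and the round jar is open at (265,500).

```bash
python3 - <<'E'
from h import *
t=shot("top"); p,y,r,ce=topface(*t,(213,132)); print(p.round(1),y,r,ce)
go([p[0],p[1],340],2.68)
E
```

```text
[643.  144.3  58.1] 2.6654465 (14.190618515014648, 39.14332962036133) [213.2244898  131.34693878]
shift [-0.26   1.97   0.467] turn [ 0.   -0.   -0.24]
```

arm_command --rows '[[[-0.13,0.25,0,0,0,-0.02,1],[-0.13,0.5,0,0,0,-0.04,1],[-0.13,0.75,0,0,0,-0.06,1],[-0.13,0.99,0,0,0,-0.08,1],[-0.13,0.99,0,0,0,-0.1,1]]]'

```text
t: 12.75
eef_pos: [520.0, 217.2, 408.2]
tcp_rot: [-3.141, 0.001, 1.78]
ft_force: [-0.4, -0.2, -0.3]
opening: 1.001
grip_force: 0.0
```

```bash
python3 - <<'E'
from h import *
print(state()["eef_pos"],state()["tcp_rot"]);go([644.5,144.7,290],2.675)
E
```

```text
[519.96833048 217.16324721 408.22348242] [-3.14083697e+00  6.48937686e-04  1.78026153e+00]
shift [-0.645  0.712  0.788] turn [-0.0002  0.     -0.1424]
```

arm_command --rows '[[[-0.3,0.3,0.1,0,0,-0.02,1],[-0.5,0.5,0.3,0,0,-0.04,1],[-0.645,0.712,0.5,0,0,-0.06,1],[-0.645,0.712,0.7,0,0,-0.08,1],[-0.645,0.712,0.788,0,0,-0.1,1],[-0.645,0.712,0.788,0,0,-0.12,1],[-0.645,0.712,0.788,0,0,-0.1424,1],[-0.645,0.712,0.788,0,0,-0.1424,1],[-0.645,0.712,0.788,0,0,-0.1424,1],[-0.645,0.712,0.788,0,0,-0.1424,1]]]'

```text
t: 13.58
eef_pos: [639.6, 146.9, 291.6]
tcp_rot: [-3.141, -0.001, 2.668]
ft_force: [-0.2, 0.8, 0.0]
opening: 1.002
grip_force: 0.0
```

```bash
python3 - <<'E'
from h import *
print(state()["eef_pos"],state()["tcp_rot"]);go([644.5,144.7,221.8],2.675)
E
```

```text
[639.6387439  146.85265208 291.60562015] [-3.14126897e+00 -6.21607021e-04  2.66828621e+00]
shift [-0.036  0.002  0.465] turn [-0.0001 -0.0001 -0.0011]
```

arm_command --rows '[[[-0.03,0,0.15,0,0,0,1],[-0.03,0,0.3,0,0,0,1],[-0.03,0,0.4,0,0,0,1],[-0.03,0,0.463,0,0,0,1],[-0.03,0,0.463,0,0,0,1],[-0.03,0,0.463,0,0,0,1]]]'

```text
t: 14.08
eef_pos: [643.9, 144.8, 222.9]
tcp_rot: [3.142, -0.0, 2.671]
ft_force: [-0.4, 0.1, 1.5]
opening: 1.002
grip_force: 0.0
```

arm_command --rows '[[[0,0,0,0,0,0,-1],[0,0,0,0,0,0,-1],[0,0,0,0,0,0,-1],[0,0,0,0,0,0,-1],[0,0,0,0,0,0,-1],[0,0,0,0,0,0,-1],[0,0,0,0,0,0,-1],[0,0,0,0,0,0,-1],[0,0,0,0,0,0,-1],[0,0,0,0,0,0,-1]]]'

```text
t: 14.92
eef_pos: [643.8, 144.7, 222.6]
tcp_rot: [3.142, -0.0, 2.672]
ft_force: [0.3, 0.5, 0.1]
opening: 0.358
grip_force: 0.0
```

arm_command --rows '[[[0,0,0,0,0,0,-1],[0,0,0,0,0,0,-1],[0,0,0,0,0,0,-1],[0,0,0,0,0,0,-1],[0,0,-0.1,0,0,0,-1],[0,0,-0.35,0,0,0,-1],[0,0,-0.6,0,0,0,-1],[0,0,-0.85,0,0,0,-1],[0,0,-1,0,0,0,-1],[0,0,-1,0,0,0,-1]]]'

```text
t: 15.75
eef_pos: [644.0, 144.8, 378.2]
tcp_rot: [3.137, 0.007, 2.672]
ft_force: [-0.2, -0.0, 0.5]
opening: 0.162
grip_force: 30.0
```

```bash
python3 - <<'E'
from h import *
print(state()["eef_pos"],state()["tcp_rot"]);go([445.8,19.6,372],2.671)
E
```

```text
[644.02411904 144.82347427 378.22785946] [3.13694575 0.00673315 2.67204463]
shift [ 0.801 -1.343  0.03 ] turn [0.0007 0.0011 0.0002]
```

arm_command --rows '[[[0.1,-0.17,0,0,0,0,-1],[0.2,-0.34,0,0,0,0,-1],[0.3,-0.5,0,0,0,0,-1],[0.4,-0.67,0,0,0,0,-1],[0.55,-0.9,0,0,0,0,-1],[0.55,-0.9,0,0,0,0,-1]]]'

```text
t: 16.25
eef_pos: [504.1, 59.9, 371.4]
tcp_rot: [-3.138, -0.005, 2.671]
ft_force: [1.9, -0.1, -0.6]
opening: 0.167
grip_force: 30.0
```

arm_command --rows '[[[0.12,-0.2,0,0,0,0,-1],[0.25,-0.443,0,0,0,0,-1],[0.25,-0.443,0,0,0,0,-1],[0.25,-0.443,0.1,0,0,0,-1],[0.25,-0.443,0.2,0,0,0,-1],[0.25,-0.443,0.2,0,0,0,-1],[0.25,-0.443,0.2,0,0,0,-1]]]'

```text
t: 16.83
eef_pos: [445.6, 19.4, 342.1]
tcp_rot: [-3.141, -0.002, 2.672]
ft_force: [-1.0, 0.6, -0.3]
opening: 0.168
grip_force: 30.0
```

```bash
python3 - <<'E'
from h import *
print(state()["eef_pos"],state()["tcp_rot"],state()["grip_force"]);go([445.8,19.6,324.5],2.671)
E
```

```text
[445.59178996  19.35205924 342.06661746] [-3.14084431e+00 -2.10673678e-03  2.67186363e+00] 29.99783545732498
shift [-0.001  0.002  0.117] turn [-0.0001 -0.0003  0.0001]
```

arm_command --rows '[[[0,0,0.05,0,0,0,-1],[0,0,0.09,0,0,0,-1],[0,0,0.117,0,0,0,-1],[0,0,0.117,0,0,0,-1],[0,0,0.117,0,0,0,-1],[0,0,0.117,0,0,0,0],[0,0,0.117,0,0,0,0],[0,0,0.117,0,0,0,0],[0,0,0.117,0,0,0,0],[0,0,0.117,0,0,0,0]]]'

```text
t: 17.67
eef_pos: [445.6, 19.4, 325.2]
tcp_rot: [3.141, 0.0, 2.672]
ft_force: [0.3, 0.3, 0.1]
opening: 0.455
grip_force: 0.0
```

arm_command --rows '[[[0,0,0,0,0,0,0.5],[0,0,-0.1,0,0,0,0.5],[0,0,-0.3,0,0,0,1],[0,0,-0.5,0,0,0,1],[0,0,-0.6,0,0,0,1],[0,0,-0.6,0,0,0,1]]]'

```text
t: 18.17
eef_pos: [445.7, 19.4, 418.0]
tcp_rot: [3.14, 0.005, 2.672]
ft_force: [0.0, -0.0, -0.9]
opening: 0.866
grip_force: 0.0
```

```bash
python3 - <<'E'
from h import *
s=state(); print(s["eef_pos"],s["tcp_rot"],s["grip_force"])
w=shot("wrist"); p,y,r,ce=topface(*w,pxof([446,20,158],*w[2:])); print(p.round(1),y,r,ce)
go([690,-205,405],2.898);go([634.5,-187.1,405],2.898)
E
```

```text
[445.74641141  19.41040676 418.00691836] [3.1395601  0.00510685 2.67204274] 0.0
[445.6  19.8 158.2] 2.6832569 (14.647353172302246, 42.572364807128906) [256.24105622 193.9088586 ]
shift [-2.13  -0.596  0.08 ] turn [ 0.0001  0.0005 -0.036 ]
shift [-1.746 -0.658  0.079] turn [ 0.0001  0.0005 -0.036 ]
```

arm_command --rows '[[[-0.25,-0.1,0,0,0,0,1],[-0.5,-0.2,0,0,0,0,1],[-0.75,-0.3,0,0,0,0,1],[-0.9,-0.33,0,0,0,0,1],[-0.9,-0.33,0,0,0,0,1]]]'

```text
t: 18.63
eef_pos: [546.1, -88.8, 412.8]
tcp_rot: [-3.141, -0.001, 2.669]
ft_force: [-0.5, -0.1, -0.4]
opening: 1.002
grip_force: 0.0
```

arm_command --rows '[[[-0.25,-0.1,0,0,0,-0.018,1],[-0.5,-0.2,0,0,0,-0.036,1],[-0.75,-0.3,0,0,0,-0.036,1],[-0.85,-0.33,0,0,0,-0.036,1],[-0.85,-0.33,0,0,0,-0.036,1],[-0.85,-0.33,0,0,0,-0.036,1],[-0.85,-0.33,0,0,0,-0.036,1]]]'

```text
t: 19.22
eef_pos: [634.3, -186.9, 413.9]
tcp_rot: [3.141, -0.002, 2.898]
ft_force: [-0.4, 0.3, 0.6]
opening: 1.001
grip_force: 0.0
```

```bash
python3 - <<'E'
from h import *
s=state(); print(s["eef_pos"],s["tcp_rot"],s["grip_force"])
w=shot("wrist"); p,y,r,ce=topface(*w,pxof([634,-187,158],*w[2:])); print(p.round(1),y,r,ce)
t=shot("top"); f=np.load("top0.npz"); ct=hd(f["c"],np.array((540,183))/1.5625)[0]; print(meet(ct,t[2],t[3],ce,w[2],w[3]))
cv2.imwrite("pics/w5.png",w[0][:,:,::-1])
go([p[0],p[1],322.7],y)
E
```

```text
[ 634.34269376 -186.87647775  413.91598537] [ 3.14104695e+00 -2.24126585e-03  2.89847703e+00] 0.0
[ 634.7 -188.9  158.2] 2.905338 (14.56545352935791, 42.568023681640625) [254.24583333 199.63416667]
(array([ 638.25028493, -189.81187604,  137.11006121]), np.float64(0.11877447091100024))
shift [-0.006 -0.014  0.615] turn [ 0.     -0.0001 -0.001 ]
```

View pics/w5.png

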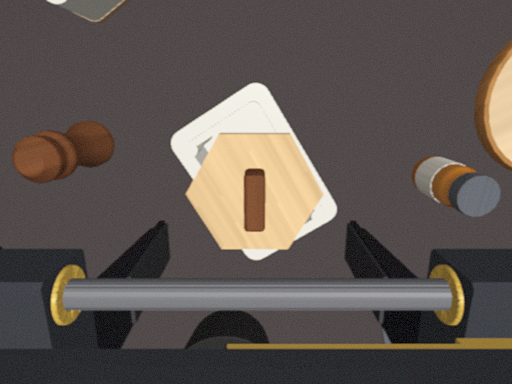

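The six-sided lid is seen straight on, handle at (254,200), on the oblong jar. Two-view height agrees with the depth.

arm_command --rows '[[[-0.006,-0.014,0.2,0,0,0,1],[-0.006,-0.014,0.4,0,0,0,1],[-0.006,-0.014,0.5,0,0,0,1],[-0.006,-0.014,0.61,0,0,0,1],[-0.006,-0.014,0.61,0,0,0,1],[-0.006,-0.014,0.61,0,0,0,1],[-0.006,-0.014,0.61,0,0,0,-1],[-0.006,-0.014,0.61,0,0,0,-1],[-0.006,-0.014,0.61,0,0,0,-1],[-0.006,-0.014,0.61,0,0,0,-1]]]'

```text
t: 20.15
eef_pos: [635.2, -189.9, 324.1]
tcp_rot: [-3.142, 0.001, 2.898]
ft_force: [-0.1, 0.5, 0.6]
opening: 0.773
grip_force: 0.0
```

arm_command --rows '[[[0,0,0,0,0,0,-1],[0,0,0,0,0,0,-1],[0,0,0,0,0,0,-1],[0,0,0,0,0,0,-1],[0,0,0,0,0,0,-1],[0,0,0,0,0,0,-1],[0,0,0,0,0,0,-1],[0,0,0,0,0,0,-1],[0,0,0,0,0,0,-1],[0,0,0,0,0,0,-1]]]'

```text
t: 20.98
eef_pos: [635.3, -189.9, 323.5]
tcp_rot: [3.141, -0.0, 2.898]
ft_force: [0.4, 0.5, 0.2]
opening: 0.168
grip_force: 30.0
```

arm_command --rows '[[[0,0,0,0,0,0,-1],[0,0,0,0,0,0,-1],[0,0,-0.1,0,0,0,-1],[0,0,-0.25,0,0,0,-1],[0,0,-0.4,0,0,0,-1],[0,0,-0.5,0,0,0,-1],[0,0,-0.5,0,0,0,-1],[0,0,-0.5,0,0,0,-1]]]'

```text
t: 21.65
eef_pos: [635.1, -189.9, 398.6]
tcp_rot: [-3.142, 0.001, 2.898]
ft_force: [0.0, 0.1, -1.7]
opening: 0.166
grip_force: 30.0
```

```bash
python3 - <<'E'
from h import *
s=state(); print(s["eef_pos"],s["tcp_rot"],s["grip_force"])
go([645,145,398],2.9)
E
```

```text
[ 635.11277187 -189.89695919  398.61407969] [-3.14152384e+00  8.16001718e-04  2.89811732e+00] 29.999821186065674
shift [0.474 2.183 0.004] turn [-0.      0.0001 -0.0003]
```

arm_command --rows '[[[0.03,0.15,0,0,0,0,-1],[0.08,0.4,0,0,0,0,-1],[0.14,0.65,0,0,0,0,-1],[0.2,0.92,0,0,0,0,-1]]]'

```text
t: 21.98
eef_pos: [639.1, -47.9, 396.6]
tcp_rot: [-3.141, -0.003, 2.897]
ft_force: [0.6, -0.4, -0.8]
opening: 0.164
grip_force: 30.0
```

arm_command --rows '[[[0.06,0.27,0,0,0,0,-1],[0.12,0.54,0,0,0,0,-1],[0.18,0.81,0,0,0,0,-1],[0.21,0.98,0,0,0,0,-1],[0.21,0.98,0,0,0,0,-1]]]'

```text
t: 22.4
eef_pos: [643.9, 106.3, 396.6]
tcp_rot: [3.141, -0.003, 2.902]
ft_force: [0.3, -1.0, -1.2]
opening: 0.169
grip_force: 30.0
```

arm_command --rows '[[[0.03,0.15,0,0,0,0,-1],[0.06,0.28,0.1,0,0,0,-1],[0.06,0.28,0.3,0,0,0,-1],[0.06,0.28,0.5,0,0,0,-1],[0.06,0.28,0.7,0,0,0,-1],[0.06,0.28,0.9,0,0,0,-1],[0.06,0.28,0.9,0,0,0,-1],[0.06,0.28,0.9,0,0,0,-1]]]'

```text
t: 23.07
eef_pos: [645.5, 144.0, 261.7]
tcp_rot: [-3.14, -0.004, 2.898]
ft_force: [-0.1, 0.4, 0.2]
opening: 0.163
grip_force: 30.0
```

```bash
python3 - <<'E'
from h import *
s=state(); print(s["eef_pos"],s["tcp_rot"],s["grip_force"])
go([645,145,223.5],2.9)
t=shot("top"); print("obl",rim(*t,(630,-185),120),rim(*t,(630,-185),98,R=100))
E
```

```text
[645.50162441 143.99689211 261.73007264] [-3.14006993 -0.00403017  2.89782399] 29.999905228614807
shift [0.004 0.006 0.255] turn [-0.0002 -0.0006 -0.0003]
obl (array([ 629.3, -185.3]), array([118. ,  75.6]), np.float32(0.321), array([ 629.6, -185.1]), 65.8, 456, np.float64(119.40138508478378)) (array([ 629.2, -185.2]), array([142.4,  99.7]), np.float32(0.314), array([ 630.2, -184.4]), 80.8, 750, np.float64(98.02622427485767))
```

arm_command --rows '[[[0.004,0.006,0.12,0,0,0,-1],[0.004,0.006,0.2,0,0,0,-1],[0.004,0.006,0.255,0,0,0,-1],[0.004,0.006,0.255,0,0,0,-1],[0.004,0.006,0.255,0,0,0,-1],[0.004,0.006,0.255,0,0,0,0],[0.004,0.006,0.255,0,0,0,0],[0.004,0.006,0.255,0,0,0,0],[0.004,0.006,0.255,0,0,0,0],[0.004,0.006,0.255,0,0,0,0]]]'

```text
t: 23.95
eef_pos: [645.4, 145.4, 225.7]
tcp_rot: [3.141, 0.001, 2.898]
ft_force: [0.7, -0.2, 0.2]
opening: 0.455
grip_force: 0.0
```

arm_command --rows '[[[0,0,0,0,0,0,0.5],[0,0,-0.1,0,0,0,0.5],[0,0,-0.35,0,0,0,1],[0,0,-0.6,0,0,0,1],[0,0,-0.85,0,0,0,1],[0,0,-1,0,0,0,1],[0,0,-1,0,0,0,1]]]'

```text
t: 24.53
eef_pos: [645.5, 145.5, 381.1]
tcp_rot: [3.138, 0.008, 2.898]
ft_force: [1.1, -0.2, 0.0]
opening: 0.934
grip_force: 0.0
```

```bash
python3 - <<'E'
from h import *
s=state(); print(s["eef_pos"],s["tcp_rot"],s["grip_force"])
w=shot("wrist"); p,y,r,ce=topface(*w,pxof([645,145,57],*w[2:])); print(p.round(1),y,r,ce)
go([385.4,-296.5,394],2.996)
E
```

```text
[645.53248575 145.51771019 381.13784247] [3.13843838 0.00789874 2.89825877] 0.0
[645.4 145.7  56.4] 2.8933623 (14.651155471801758, 42.5099983215332) [255.89768076 173.2633015 ]
shift [ 0.971 -3.277 -0.116] turn [ 0.0003  0.0007 -0.0156]
```

arm_command --rows '[[[0.08,-0.27,-0.05,0,0,0,1],[0.16,-0.54,-0.1,0,0,0,1],[0.23,-0.81,-0.1,0,0,0,1],[0.29,-0.98,-0.1,0,0,0,1]]]'

```text
t: 24.92
eef_pos: [566.1, 11.3, 389.4]
tcp_rot: [-3.141, -0.002, 2.898]
ft_force: [1.1, -0.5, -0.1]
opening: 0.998
grip_force: 0.0
```

arm_command --rows '[[[0.08,-0.27,0,0,0,0,1],[0.16,-0.54,0,0,0,0,1],[0.23,-0.81,0,0,0,0,1],[0.29,-0.98,0,0,0,0,1]]]'

```text
t: 25.25
eef_pos: [488.3, -121.1, 389.2]
tcp_rot: [3.142, -0.002, 2.897]
ft_force: [0.5, 0.0, 0.0]
opening: 1.003
grip_force: 0.0
```

arm_command --rows '[[[0.08,-0.27,0,0,0,0,1],[0.16,-0.54,0,0,0,0,1],[0.23,-0.81,0,0,0,0,1],[0.29,-0.98,0,0,0,0,1]]]'

```text
t: 25.58
eef_pos: [410.7, -253.4, 389.3]
tcp_rot: [3.141, -0.001, 2.897]
ft_force: [0.5, -0.4, 0.7]
opening: 1.001
grip_force: 0.0
```

arm_command --rows '[[[0.05,-0.16,0,0,0,-0.0156,1],[0.1,-0.33,0,0,0,-0.0156,1],[0.1,-0.33,0,0,0,-0.0156,1],[0.1,-0.33,0,0,0,-0.0156,1],[0.1,-0.33,0,0,0,-0.0156,1]]]'

```text
t: 26.0
eef_pos: [385.9, -295.3, 389.5]
tcp_rot: [3.14, -0.001, 2.995]
ft_force: [-0.2, -0.6, -0.6]
opening: 1.004
grip_force: 0.0
```

```bash
python3 - <<'E'
from h import *
s=state(); print(s["eef_pos"],s["tcp_rot"],s["grip_force"],s["joints"].round(2))
w=shot("wrist"); p,y,r,ce=topface(*w,pxof([385,-296,138],*w[2:])); print(p.round(1),y,r,ce)
t=shot("top"); f=np.load("top0.npz"); ct=hd(f["c"],np.array((622,336))/1.5625)[0]; print(meet(ct,t[2],t[3],ce,w[2],w[3]))
cv2.imwrite("pics/w6.png",w[0][:,:,::-1])
go([p[0],p[1],302.7],y)
E
```

```text
[ 385.86184069 -295.26185285  389.53039049] [ 3.14041025e+00 -1.14185149e-03  2.99532856e+00] 0.0 [-0.79  0.31  1.91  0.    0.92 -2.21]
[ 385.7 -298.3  138.2] 2.9610946 (14.842415809631348, 42.94129180908203) [252.32666133 200.10168135]
(array([ 386.87126359, -298.44167349,  123.13763921]), np.float64(0.968158545587416))
shift [-0.    -0.024  0.581] turn [ 0.0001 -0.0001  0.0057]
```

View pics/w6.png

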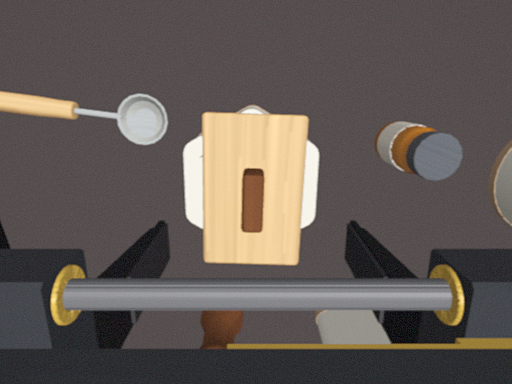

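The oblong lid is on the hex jar, handle at (252,200), long side along the handle.

arm_command --rows '[[[0,-0.024,0.2,0,0,0.005,1],[0,-0.024,0.35,0,0,0.005,1],[0,-0.024,0.48,0,0,0.005,1],[0,-0.024,0.575,0,0,0.005,1],[0,-0.024,0.575,0,0,0.005,1],[0,-0.024,0.575,0,0,0.005,1],[0,-0.024,0.575,0,0,0.005,-1],[0,-0.024,0.575,0,0,0.005,-1],[0,-0.024,0.575,0,0,0.005,-1],[0,-0.024,0.575,0,0,0.005,-1]]]'

```text
t: 26.93
eef_pos: [385.4, -299.1, 304.7]
tcp_rot: [-3.141, 0.001, 2.965]
ft_force: [-0.0, -0.5, 0.0]
opening: 0.778
grip_force: 0.0
```

arm_command --rows '[[[0,0,0,0,0,0,-1],[0,0,0,0,0,0,-1],[0,0,0,0,0,0,-1],[0,0,0,0,0,0,-1],[0,0,0,0,0,0,-1],[0,0,0,0,0,0,-1],[0,0,0,0,0,0,-1],[0,0,0,0,0,0,-1],[0,0,0,0,0,0,-1],[0,0,0,0,0,0,-1]]]'

```text
t: 27.77
eef_pos: [385.3, -299.1, 304.0]
tcp_rot: [3.141, -0.0, 2.965]
ft_force: [0.0, 0.4, -0.2]
opening: 0.168
grip_force: 30.0
```

arm_command --rows '[[[0,0,0,0,0,0,-1],[0,0,0,0,0,0,-1],[0,0,-0.1,0,0,0,-1],[0,0,-0.25,0,0,0,-1],[0,0,-0.4,0,0,0,-1],[0,0,-0.6,0,0,0,-1],[0,0,-0.6,0,0,0,-1],[0,0,-0.6,0,0,0,-1]]]'

```text
t: 28.43
eef_pos: [385.3, -299.0, 395.0]
tcp_rot: [-3.14, 0.002, 2.965]
ft_force: [0.3, 0.2, -1.6]
opening: 0.17
grip_force: 30.0
```

```bash
python3 - <<'E'
from h import *
s=state(); print(s["eef_pos"],s["tcp_rot"],s["grip_force"])
go([629.4,-185.2,392],0.317+np.pi)
E
```

```text
[ 385.25884625 -298.99592372  395.04020879] [-3.14009468e+00  2.23490950e-03  2.96483745e+00] 29.99978005886078
shift [-1.469  1.033  0.022] turn [-0.0003  0.0003 -0.0786]
```

arm_command --rows '[[[-0.15,0.1,0,0,0,0,-1],[-0.35,0.25,0,0,0,0,-1],[-0.55,0.4,0,0,0,0,-1],[-0.73,0.52,0,0,0,0,-1]]]'

```text
t: 28.77
eef_pos: [508.2, -240.4, 392.6]
tcp_rot: [3.141, -0.002, 2.964]
ft_force: [0.2, -1.9, -0.9]
opening: 0.163
grip_force: 30.0
```

arm_command --rows '[[[-0.2,0.14,0,0,0,-0.02,-1],[-0.4,0.28,0,0,0,-0.04,-1],[-0.6,0.41,0,0,0,-0.06,-1],[-0.74,0.513,0,0,0,-0.0786,-1],[-0.74,0.513,0,0,0,-0.0786,-1],[-0.74,0.513,0.15,0,0,-0.0786,-1],[-0.74,0.513,0.33,0,0,-0.0786,-1],[-0.74,0.513,0.33,0,0,-0.0786,-1],[-0.74,0.513,0.33,0,0,-0.0786,-1]]]'

```text
t: 29.52
eef_pos: [629.4, -185.6, 342.7]
tcp_rot: [3.139, -0.003, -2.825]
ft_force: [-0.3, 0.2, -0.0]
opening: 0.168
grip_force: 30.0
```

```bash
python3 - <<'E'
from h import *
s=state(); print(s["eef_pos"],s["tcp_rot"],s["grip_force"])
go([629.4,-185.2,325],0.317+np.pi)
t=shot("top"); r=rim(*t,(384,-291),100); print("hex",r)
print("hexsh",rim(*t,(384,-291),78))
P=cloud(t[1],t[2],t[3])
for z,R in ((100,70),(78,80)):
    m=(np.abs(P[...,2]-z)<9)&(np.hypot(P[...,0]-384,P[...,1]+291)<R+10)&(t[0].min(2)>120)
    ys,xs=np.nonzero(m); w=plane(np.c_[xs,ys],z,*t[2:])[:,:2]
    a=np.arange(0,np.pi/3,0.01)
    # support widths across the three flat directions
    def W(x):
        o=[np.ptp(w@np.array([np.cos(x+k*np.pi/3),np.sin(x+k*np.pi/3)])) for k in range(3)]; return sum(o)
    x=min(a,key=W); print(z,"flat dir",x,[np.ptp(w@np.array([np.cos(x+k*np.pi/3),np.sin(x+k*np.pi/3)])).round(1) for k in range(3)])
cv2.imwrite("pics/t7.png",cv2.resize(t[0][150:280,340:470,::-1],(520,520)))
E
```

```text
[ 629.38604077 -185.55908865  342.69860697] [ 3.13874461 -0.00325637 -2.82534469] 29.99980241060257
shift [-0.001  0.002  0.118] turn [ 0.0005 -0.0005 -0.0001]
hex (array([0., 0.]), array([0., 0.]), np.float32(0.0), array([0., 0.]), 0.0, 0, np.float64(nan))
hexsh (array([0., 0.]), array([0., 0.]), np.float32(0.0), array([0., 0.]), 0.0, 0, np.float64(nan))
  return _methods._mean(a, axis=axis, dtype=dtype,
  ret = ret.dtype.type(ret / rcount)
Traceback (most recent call last):
ValueError: zero-size array to reduction operation maximum which has no identity
```

Occluded by the arm. I'll place the lid, rise, and measure the hex jar once the arm is away.

arm_command --rows '[[[0,0,0.05,0,0,0,-1],[0,0,0.09,0,0,0,-1],[0,0,0.118,0,0,0,-1],[0,0,0.118,0,0,0,-1],[0,0,0.118,0,0,0,-1],[0,0,0.118,0,0,0,0],[0,0,0.118,0,0,0,0],[0,0,0.118,0,0,0,0],[0,0,0.118,0,0,0,0],[0,0,0.118,0,0,0,0]]]'

```text
t: 30.4
eef_pos: [629.7, -185.3, 327.0]
tcp_rot: [-3.141, 0.0, -2.824]
ft_force: [-0.3, -0.6, -0.1]
opening: 0.459
grip_force: 0.0
```

arm_command --rows '[[[0,0,0,0,0,0,0.5],[0,0,-0.1,0,0,0,0.5],[0,0,-0.3,0,0,0,1],[0,0,-0.5,0,0,0,1],[0,0,-0.6,0,0,0,1],[0,0,-0.6,0,0,0,1]]]'

```text
t: 30.9
eef_pos: [629.7, -185.4, 420.9]
tcp_rot: [-3.138, 0.005, -2.825]
ft_force: [-0.7, 0.3, -0.0]
opening: 0.862
grip_force: 0.0
```

```bash
python3 - <<'E'
from h import *
s=state(); print(s["eef_pos"],s["tcp_rot"],s["grip_force"])
w=shot("wrist"); p,y,r,ce=topface(*w,pxof([629,-185,158],*w[2:])); print(p.round(1),y,r,ce)
go([645.4,145.6,380],2.895)
E
```

```text
[ 629.74787748 -185.35158227  420.86854083] [-3.13771072  0.00469872 -2.824508  ] 0.0
[ 629.7 -185.8  158.2] 0.32500753 (42.29158020019531, 14.447160720825195) [258.40877193 193.38947368]
shift [-0.787  2.064  0.255] turn [-0.0002  0.0005  0.0897]
```

arm_command --rows '[[[-0.1,0.27,0,0,0,0,1],[-0.2,0.54,0,0,0,0,1],[-0.3,0.8,0,0,0,0,1],[-0.37,0.98,0,0,0,0,1]]]'

```text
t: 31.28
eef_pos: [636.2, -25.9, 415.4]
tcp_rot: [3.14, -0.002, -2.824]
ft_force: [0.3, -0.8, 0.2]
opening: 0.997
grip_force: 0.0
```

arm_command --rows '[[[-0.1,0.27,0,0,0,0.02,1],[-0.2,0.54,0,0,0,0.04,1],[-0.3,0.8,0,0,0,0.06,1],[-0.37,0.98,0.1,0,0,0.0897,1],[-0.417,0.99,0.25,0,0,0.0897,1],[-0.417,0.99,0.4,0,0,0.0897,1],[-0.417,0.99,0.4,0,0,0.0897,1],[-0.417,0.99,0.4,0,0,0.0897,1]]]'

```text
t: 31.95
eef_pos: [649.6, 132.2, 355.2]
tcp_rot: [-3.14, -0.004, 2.896]
ft_force: [-0.7, -0.2, 1.0]
opening: 1.003
grip_force: 0.0
```

```bash
python3 - <<'E'
from h import *
s=state(); print(s["eef_pos"],s["tcp_rot"],s["grip_force"])
go([645.4,145.6,222.7],2.896)
t=shot("top"); r=rim(*t,(384,-291),100); print("hex",r)
P=cloud(t[1],t[2],t[3])
for z,R in ((100,70),(78,80)):
    m=(np.abs(P[...,2]-z)<9)&(np.hypot(P[...,0]-384,P[...,1]+291)<R+10)&(t[0].min(2)>120)
    ys,xs=np.nonzero(m); w=plane(np.c_[xs,ys],z,*t[2:])[:,:2]
    U=lambda x:w@np.array([[np.cos(x+k*np.pi/3),np.sin(x+k*np.pi/3)] for k in range(3)]).T
    x=min(np.arange(0,np.pi/3,0.01),key=lambda x:np.ptp(U(x),axis=0).sum()); u=U(x); mid=(u.max(0)+u.min(0))/2
    A=np.array([[np.cos(x+k*np.pi/3),np.sin(x+k*np.pi/3)] for k in range(3)])
    print(z,"flat dir",x,np.ptp(u,axis=0).round(1),np.linalg.lstsq(A,mid,rcond=None)[0].round(1))
cv2.imwrite("pics/t7.png",cv2.resize(t[0][:,:,::-1],(800,600)))
E
```

```text
[649.64154316 132.188996   355.16328522] [-3.14034233 -0.00357541  2.89567897] 0.0
shift [0.046 0.081 0.883] turn [-0.0002 -0.0006 -0.0001]
hex (array([ 386.9, -299.2]), array([ 87.9, 101.1]), np.float32(1.934), array([ 387. , -299.2]), 50.6, 394, np.float64(99.14642289952178))
100 flat dir 0.36 [87.9 90.3 91.1] [ 386.8 -299.3]
78 flat dir 0.36 [115.8 118.7 119. ] [ 386.8 -299.2]
```

View pics/t7.png

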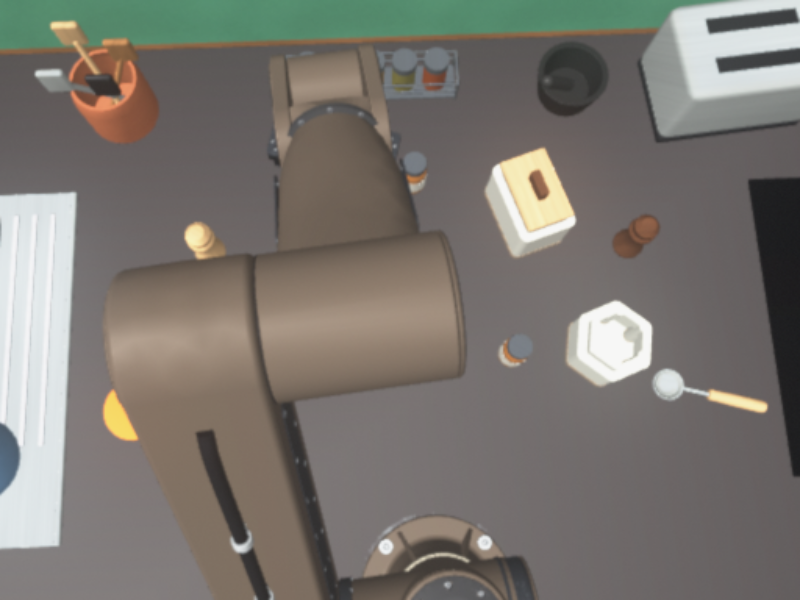

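Top view: the oblong lid sits on the oblong jar at (537,188). The hex jar is open at (612,342), centre (386.8,-299.3), flat direction 0.36.

arm_command --rows '[[[0.046,0.081,0.1,0,0,0,1],[0.046,0.081,0.3,0,0,0,1],[0.046,0.081,0.5,0,0,0,1],[0.046,0.081,0.7,0,0,0,1],[0.046,0.081,0.8,0,0,0,1],[0.046,0.081,0.87,0,0,0,1],[0.046,0.081,0.87,0,0,0,1],[0.046,0.081,0.87,0,0,0,1]]]'

```text
t: 32.67
eef_pos: [646.5, 145.3, 227.5]
tcp_rot: [3.141, 0.001, 2.895]
ft_force: [0.2, 0.2, -0.1]
opening: 1.004
grip_force: 0.0
```

```bash
python3 - <<'E'
from h import *
s=state(); print(s["eef_pos"],s["tcp_rot"],s["ft_force"]); go([645.4,145.6,222.7],2.896)
E
```

```text
[646.46298832 145.34848739 227.5177392 ] [3.14103594e+00 1.18475978e-03 2.89460248e+00] [ 0.20354021  0.22148844 -0.06205129]
shift [ 0.007 -0.     0.032] turn [ 0.0001  0.0002 -0.0002]
```

arm_command --rows '[[[0.007,0,0.025,0,0,0,1],[0.007,0,0.025,0,0,0,-1],[0.007,0,0.025,0,0,0,-1],[0.007,0,0.025,0,0,0,-1],[0.007,0,0.025,0,0,0,-1],[0.007,0,0.025,0,0,0,-1],[0.007,0,0.025,0,0,0,-1],[0.007,0,0.025,0,0,0,-1],[0.007,0,0.025,0,0,0,-1],[0.007,0,0.025,0,0,0,-1]]]'

```text
t: 33.5
eef_pos: [645.0, 145.9, 222.6]
tcp_rot: [3.142, 0.0, 2.895]
ft_force: [-0.0, 0.2, 0.2]
opening: 0.425
grip_force: 0.0
```

arm_command --rows '[[[0,0,0,0,0,0,-1],[0,0,0,0,0,0,-1],[0,0,0,0,0,0,-1],[0,0,0,0,0,0,-1],[0,0,0,0,0,0,-1],[0,0,0,0,0,0,-1],[0,0,0,0,0,0,-1]]]'

```text
t: 34.08
eef_pos: [645.0, 145.9, 222.6]
tcp_rot: [3.142, -0.0, 2.895]
ft_force: [-0.8, 0.6, 0.4]
opening: 0.17
grip_force: 30.0
```

arm_command --rows '[[[0,0,-0.1,0,0,0,-1],[0,0,-0.35,0,0,0,-1],[0,0,-0.6,0,0,0,-1],[0,0,-0.85,0,0,0,-1],[0,0,-1,0,0,0,-1],[0,0,-1,0,0,0,-1],[0,0,-1,0,0,0,-1]]]'

```text
t: 34.67
eef_pos: [644.7, 145.9, 373.6]
tcp_rot: [3.141, 0.002, 2.895]
ft_force: [-0.8, -0.1, -1.8]
opening: 0.167
grip_force: 30.0
```

```bash
python3 - <<'E'
from h import *
s=state(); print(s["eef_pos"],s["tcp_rot"],s["grip_force"]); go([386.8,-299.3,390],2.456)
E
```

```text
[644.74083199 145.9140637  373.64714488] [3.14075226e+00 1.95598387e-03 2.89500609e+00] 29.99937415122986
shift [ 0.943 -3.298 -0.114] turn [0.0002 0.0003 0.0699]
```

arm_command --rows '[[[0.04,-0.13,-0.05,0,0,0,-1],[0.11,-0.4,-0.1,0,0,0,-1],[0.18,-0.65,-0.11,0,0,0,-1],[0.28,-0.98,-0.11,0,0,0,-1],[0.28,-0.98,-0.11,0,0,0,-1]]]'

```text
t: 35.08
eef_pos: [565.9, 10.3, 387.5]
tcp_rot: [-3.14, -0.004, 2.893]
ft_force: [0.7, 0.0, -0.1]
opening: 0.167
grip_force: 30.0
```

arm_command --rows '[[[0.07,-0.26,0,0,0,0,-1],[0.14,-0.5,0,0,0,0,-1],[0.21,-0.74,0,0,0,0,-1],[0.28,-0.98,0,0,0,0,-1]]]'

```text
t: 35.42
eef_pos: [490.7, -119.7, 387.6]
tcp_rot: [3.141, -0.003, 2.895]
ft_force: [1.2, -0.2, -1.2]
opening: 0.169
grip_force: 30.0
```

arm_command --rows '[[[0.07,-0.26,0,0,0,0.015,-1],[0.14,-0.5,0,0,0,0.03,-1],[0.21,-0.74,0,0,0,0.045,-1],[0.28,-0.98,0,0,0,0.06,-1],[0.28,-0.98,0,0,0,0.07,-1],[0.28,-0.98,0,0,0,0.07,-1]]]'

```text
t: 35.92
eef_pos: [414.3, -252.4, 387.7]
tcp_rot: [3.141, -0.003, 2.449]
ft_force: [0.8, 0.3, -0.8]
opening: 0.17
grip_force: 30.0
```

```bash
python3 - <<'E'
from h import *
s=state(); print(s["eef_pos"],s["tcp_rot"],s["grip_force"]); go([386.8,-299.3,325],2.456)
E
```

```text
[ 414.29871485 -252.40475017  387.74571077] [ 3.14147148e+00 -2.53018362e-03  2.44875342e+00] 30.000156462192535
shift [-0.06  -0.358  0.418] turn [ 0.     -0.0004 -0.0012]
```

arm_command --rows '[[[-0.03,-0.18,0,0,0,-0.001,-1],[-0.06,-0.358,0,0,0,-0.001,-1],[-0.06,-0.358,0.05,0,0,-0.001,-1],[-0.06,-0.358,0.2,0,0,-0.001,-1],[-0.06,-0.358,0.38,0,0,-0.001,-1],[-0.06,-0.358,0.38,0,0,-0.001,-1],[-0.06,-0.358,0.38,0,0,-0.001,-1]]]'

```text
t: 36.5
eef_pos: [388.6, -297.4, 331.0]
tcp_rot: [3.141, -0.004, 2.464]
ft_force: [-0.8, -0.8, -0.1]
opening: 0.166
grip_force: 30.0
```

```bash
python3 - <<'E'
from h import *
s=state(); print(s["eef_pos"],s["tcp_rot"],s["grip_force"]); go([386.8,-299.3,304.7],2.456)
E
```

```text
[ 388.59371057 -297.42629352  331.0376152 ] [ 3.14096553 -0.00391637  2.46395724] 29.99947428703308
shift [ 0.001 -0.017  0.176] turn [ 0.0001 -0.0006  0.0013]
```

arm_command --rows '[[[0,-0.012,0.06,0,0,0,-1],[0,-0.012,0.12,0,0,0,-1],[0,-0.012,0.168,0,0,0,-1],[0,-0.012,0.168,0,0,0,-1],[0,-0.012,0.168,0,0,0,-1],[0,-0.012,0.168,0,0,0,0],[0,-0.012,0.168,0,0,0,0],[0,-0.012,0.168,0,0,0,0],[0,-0.012,0.168,0,0,0,0],[0,-0.012,0.168,0,0,0,0]]]'

```text
t: 37.33
eef_pos: [386.9, -299.6, 307.1]
tcp_rot: [3.142, 0.0, 2.461]
ft_force: [0.1, 0.3, -0.0]
opening: 0.459
grip_force: 0.0
```

arm_command --rows '[[[0,0,0,0,0,0,0.5],[0,0,-0.1,0,0,0,0.5],[0,0,-0.3,0,0,0,1],[0,0,-0.5,0,0,0,1],[0,0,-0.7,0,0,0,1],[0,0,-0.7,0,0,0,1],[0,0,-0.7,0,0,0,1]]]'

```text
t: 37.92
eef_pos: [386.8, -299.5, 413.2]
tcp_rot: [-3.141, 0.003, 2.461]
ft_force: [0.2, -0.0, -0.6]
opening: 0.931
grip_force: 0.0
```

```bash
python3 - <<'E'
from h import *
s=state(); print(s["eef_pos"],s["tcp_rot"],s["grip_force"])
w=shot("wrist"); p,y,r,ce=topface(*w,pxof([387,-299,138],*w[2:])); print("hex",p.round(1),y,r,ce)
t=shot("top"); s=shot("side")
for n,u in dict(r=(445.8,19.6,158),s=(386,295,138),o=(629.4,-185.2,158)).items():
    p,y,r,ct=topface(*t,pxof(u,*t[2:])); print(n,p.round(1),y.round(3),np.round(r))
cv2.imwrite("pics/x8.png",np.vstack([w[0][:290],t[0][:300]])[:,:,::-1])
cv2.imwrite("pics/s8.png",cv2.resize(s[0][:,:,::-1],(800,600)))
E
```

```text
[ 386.83653927 -299.47253194  413.16778348] [-3.14131919  0.00322845  2.46149055] 0.0
hex [ 387.5 -299.5  138.3] 2.4669862 (14.31233024597168, 43.06153869628906) [257.10792741 190.30563515]
r [444.7  19.9 160.4] 2.68 [15. 39.]
s [385.4 292.6 139.7] 1.176 [42. 13.]
o [ 628.9 -183.7  158.4] 0.303 [41. 14.]
```

View pics/x8.png

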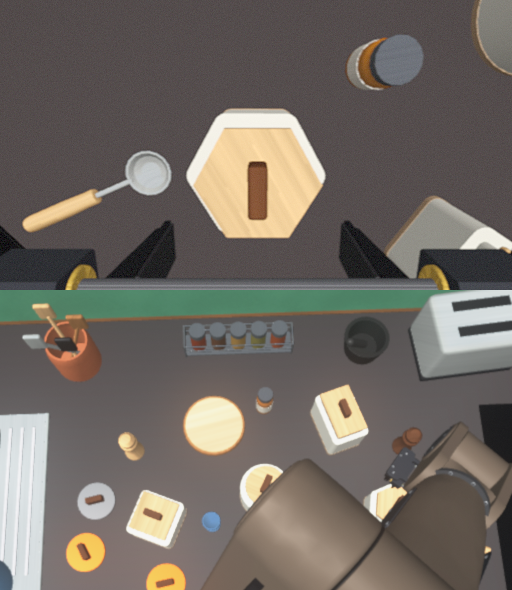

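View pics/s8.png

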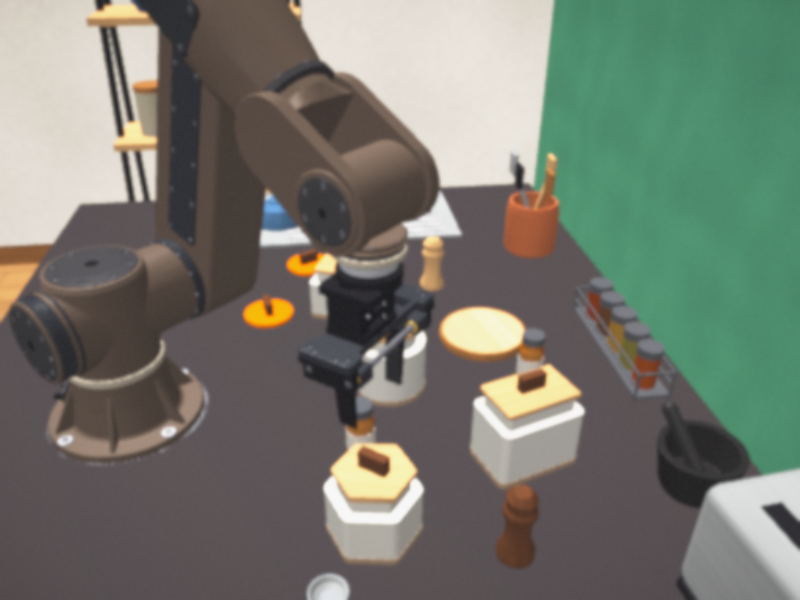

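All four lids are flat, centred and aligned: hex handle at (257,190) in the wrist view, oblong (343,408), square (152,515) and round (265,483) in the top view. The side view agrees, and the gripper is clear of everything.

```bash
python3 -c "
from cell import *
print(job_done())"
```

```text
the job is handed in; nothing more can be done
None
```

I handed the job in at about 38 s with all four lids on their own jars. Each lid measured within about 3 mm of its jar's axis, level and lined up with it; the hand-in call did not report a verdict.

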